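Peel the top specimen tray off the nest and present it over the log book

TASK

The white tray of polished specimens is stuck fast in the rim of the full grey tray below it: do not tug it straight up, but take it by the orange tab and peel that corner up first, while the opposite corner still sits in the grey rim, and only then lift it off, leaving the grey tray standing where it is, every specimen in its pocket and the things around untouched. Hold the white tray out level over the middle of the teal log book, between 10 and 30 cm above it, so that a colleague can book the specimens in, and finish holding it still there: do not put it down or let go.

Things in the scene. Friction and masses are not known exactly. Their poses are not given: they have to be found in the camera images.
- tab (a point): centre of the white tray's orange grip tab, half-way up it: an upright plate 8 mm thick, 30 wide, 28 high on the deck, set across the tray's (-x,-y) corner, its two faces looking along (-1,-1,0) (outwards) and (1,1,0) (inwards) in the tray's axes. 14 mm above the deck. The deck is free for 55 mm inwards of the tab. Axes as the tray's
- tray_centre (a point): white tray, centre of its deck's top (x along its length, z up). 152x112x10 mm, 0.16 kg with specimens; its 4 mm flange lies on the grey rim, a 140x100 mm step nests 6 mm into it, 2 mm play. Tab centre (-66,-46,14) mm from here. 4 sprung rubber grips in the rim's long walls, at x +15 and +58 mm (none by the tab), hold it with about 3 N each until risen 6 mm there: together the grey tray's weight
- tab_corner (a point): corner of the white tray's flange next to the tab, at its underside, (-76, -56, -4) mm from tray_centre; it lies on the grey rim at the start
- far_corner (a point): diagonally opposite corner of the white tray's flange, at its underside, (76, 56, -4) mm from tray_centre; it lies on the grey rim at the start
- base_rim (a point): centre of the grey lower tray at the height of its rim, 32 mm above the bench, z up (the white tray's flange underside lies at this height when nested)
- base_tray: grey steel lower tray, 152 x 112 x 32 mm, open at the top and full of specimens fixed in it, about 1.2 kg, loose on the bench; origin at the centre of its underside, x along its length, axes parallel to the white tray's while nested
- black_mount: loose black resin specimen mount, 30 mm across, 18 mm high, in a white tray pocket 34 mm wide and 6 mm deep; origin at the centre of its underside
- green_mount: loose green specimen mount, same size and kind of pocket; origin at the centre of its underside
- tan_mount: loose tan specimen mount, same size and kind of pocket; origin at the centre of its underside
- pocket_black (a point): centre of the floor of the black mount's pocket in the white tray, (0, -24, -6) mm from tray_centre
- pocket_green (a point): centre of the floor of the green mount's pocket, (-46, 24, -6) mm from tray_centre
- pocket_tan (a point): centre of the floor of the tan mount's pocket, (46, 24, -6) mm from tray_centre
- log_book: teal log book lying shut on the bench (fixed), 210 x 150 x 8 mm; origin at the centre of its underside
- tape_roll: roll of tan tape lying on the bench, 80 mm across, 18 mm high, a bystander; origin at the centre of its underside
- loupe: light grey loupe standing on the bench, 40 mm across, 36 mm high, a bystander; origin at the centre of its underside
- oil_bottle: small dark bottle with a white cap, 28 mm across, 68 mm high, a bystander; origin at the centre of its underside
- specimen_tray: the white specimen tray itself; origin at the centre of its underside, 10 mm below tray_centre, same axes (x along its 152 mm length)

How it is judged (in metres and radians):
On the way, in this order (a step that is already met when the one before it is completed fails the run):
1. the tab corner is at least 10 mm up off the grey rim while the opposite corner is still nested in it (under 6 mm up) (z of tab_corner in the frame of base_rim above 0.01 m and z of far_corner in the frame of base_rim below 0.006 m and distance of base_tray from where it was at the start of the episode below 0.015 m), for 0.1 s.
2. the whole white tray is off: both corners more than 30 mm above the grey rim, the grey tray still in place (z of each of tab_corner, far_corner in the frame of base_rim above 0.03 m and distance of base_tray from where it was at the start of the episode below 0.015 m and angle between base_tray's own z axis and vertical below 0.05 rad), for 0.1 s.
At the end, for the whole second after the job is handed in: White tray at rest in the fingers only, deck centre within 40 mm of the log book's centre in plan, 0.115-0.32 m up, level within 0.17 rad; mounts within 8 mm of their pockets; grey tray within 15 mm of its start and 0.05 rad of level; bystanders within 20 mm of their starts (horizontal distance between tray_centre and log_book below 0.04 m and height (world z) of tray_centre between 0.115 and 0.32 m and angle between tray_centre's own z axis and vertical below 0.17 rad and linear speed of specimen_tray below 0.03 m/s and contact force between the fingers and specimen_tray above 2 N and distance between black_mount and pocket_black below 0.008 m and distance between green_mount and pocket_green below 0.008 m and distance between tan_mount and pocket_tan below 0.008 m and distance of base_tray from where it was at the start of the episode below 0.015 m and angle between base_tray's own z axis and vertical below 0.05 rad and distance of each of tape_roll, loupe, oil_bottle from where it was at the start of the episode below 0.02 m); the arm keeps its last pose, push and grip.
It fails at once if the grey tray is dragged or tipped up with the white one (more than 15 mm or 0.1 rad) (distance of base_tray from where it was at the start of the episode above 0.015 m or angle between base_tray's own z axis and vertical above 0.1 rad).
It fails at once if a specimen leaves its pocket (more than 20 mm from it) (distance between black_mount and pocket_black above 0.02 m or distance between green_mount and pocket_green above 0.02 m or distance between tan_mount and pocket_tan above 0.02 m).
It fails at once if a bystander is knocked away (more than 30 mm) (distance of any of tape_roll, loupe, oil_bottle from where it was at the start of the episode above 0.03 m).
It also fails if it takes over 48 s, if anything falls off the work surface, if the arm or the gripper's body presses on something with over 40 N, if the wrist force passes 120 N, or if a joint passes its speed limit or range.

ROBOT

A 7-joint arm with a two-finger parallel gripper is mounted at the origin on the work surface; the furniture and walls round the work are solid. World frame = base frame: x ahead of the robot, y to its left, z up, the work surface at z = 0. Lengths are in mm, angles in rad, forces in N, time in s.
With the tool pointing down it reaches from about 400 to 875 mm from the base axis. Payload 4.4 kg.
Tool frame: the origin (TCP) lies on the centre line of the jaws, within the pads' length; the fingertips stand 19 mm ahead of it and the grasp point (between the pads) is the TCP; z points along the fingers, y is the line along which they close (so a half turn about z gives the same grasp; the last joint's range is limited). The gripper opens to 85 mm and grips with 20 to 120 N. Pads are 22 mm wide; open, the fingers measure 114 mm over their backs; the gripper's body (76 mm by 85 mm) begins 54 mm behind the grasp point. The pads swing forward as they close: fully open they stand 13 mm farther back than shut.
Start: joints at [1.201, 0.628, 0.038, 1.517, -0.027, 0.996, -0.02], TCP at [194.473, -620.24, 250.313] pointing down, gripper open.
Joint ranges: [-3.06, 3.06], [-0.37, 2.12], [-1.25, 1.32], [0.18, 2.47], [-1.1, 4.24], [0.23, 1.98], [-2.94, 2.94]. Speed limits (rad/s): [2.57, 2.57, 3.14, 3.14, 3.14, 3.14, 3.14].

INTERFACE

Orientations are given as [roll, pitch, yaw] about the fixed x, y, z axes, in that order (R = Rz(yaw) Ry(pitch) Rx(roll)).
In Python, from cell import ctrl, viewer, silhouettes gives the robot as it stands.
- The arm moves only by the shell command python3 -m creep 'ROWS'. ROWS is JSON, a list of rows, each an object with "jaw": the gripper command: -1 is shut, 1 is fully open, values between are in proportion; "xyz": the shift along the tool's x, y, z in mm, a list of three; "angular": the turn, a rotation vector about the tool's x, y, z in rad, a list of three. In form: [{"jaw": jaw, "xyz": [tx, ty, tz], "angular": [rx, ry, rz]}, ...]. A call has 1 to 12 rows; each row is the pose to reach, as a shift and turn from the pose commanded when the call began, along the tool's axes at that moment; what a row does not reach only later rows make up. A row lasts 1/8 s, in which the tool goes at most 62.5 mm and 10.7 degrees, less where a joint would pass 70% of its speed; a pose out of reach is approached as far as the arm can. A call with a gripper value outside its range is refused whole. The fingers move at their own pace and stop on an object; the grip force is fixed at half the most. Time passes only in rows, so rows that repeat a pose let the fingers close. It gives the time, the measured TCP pose, the force, the opening and the grip force at its end, in the units of the state.
- ctrl.read_state(): the state, without advancing time (a new reading comes with each control period).
- viewer.get_image(name): name is "scene" or "top" or "wrist"; returns (picture, depth): 400x640x3 uint8, red, green, blue; 400x640 float32, mm along the optical axis (not along the pixel's ray), 0 where there is no reading.
- viewer.camera_model(name): a dict with "fx", "fy", "cx", "cy" (pixels), "T" (4x4, takes a point from camera to world coordinates). Camera axes: x right, y down, z forward; pixel columns grow to the right and rows downward; lengths in mm; the calibration is good to about 2 mm. A picture is of the moment at which its call begins: read the wrist's pose just before it. camera_model takes no time and is no camera call; for the wrist camera it gives the pose at the moment of the call.
- ctrl.finish_job(): hands the job in; it is judged then, once.
Trained networks look in the newest picture that a camera, given by its name, has taken for a name from the list of things; names that differ only in an ending like _2 or _b are one class to them, and where a whole thing is asked for, a point or a joint stands for the part that bears it (a point fixed in the world has none). Each returns a list of dicts, best first, with "score" (0 to 1); they miss things now and then, are a little off and sometimes report something else, mostly with a low value. They report only what shows in the picture. A call takes as long as a camera call.
- silhouettes(camera, target): "pixels" (400x640 bool, what is visible of it) and "xy" ([column, row] in pixels, amid what is visible of it).
The state is a dict: "clock": time; "qpos": joint angles; "qd": joint speeds; "tau": joint torques, N m; "eef_pos": TCP position; "tool_rot": TCP orientation; "force": force on the tool from outside, world axes, zero at the start; "torque": the same for the moment, N m; "width": finger opening in mm; "gripper_force": force on a finger pad.
Only numpy, scipy, OpenCV 4.12 (cv2) and the standard library are available. Lean on these libraries where they do the work, as an engineer would, in place of code of your own. Each camera call takes 0.05 s, during which the arm holds its last target. There are 200 camera calls.

## Working session

There is one attempt and no reset: what is moved stays moved. The work goes in short steps, Python scripts to look and compute and a shell command to move; the robot and the scene stay as the last step left them, time stands still between calls to the robot, and variables do not carry over. Pictures are saved under pics/ and viewed, at most 10 in all, crops included, and the job is handed in when it is done.

```bash
mkdir -p pics; ls
cat > h.py <<'E'
import numpy as np,cv2
from cell import ctrl,viewer,silhouettes
def cloud(cam,d):
    m=viewer.camera_model(cam);T=np.array(m["T"])
    v,u=np.mgrid[0:400,0:640]
    P=np.stack([(u-m["cx"])/m["fx"]*d,(v-m["cy"])/m["fy"]*d,d],-1)
    return P@T[:3,:3].T+T[:3,3]
E
cat > a.py <<'E'
from h import *
s=ctrl.read_state();print(s)
for c in ["top","scene"]:
    im,d=viewer.get_image(c);cv2.imwrite(f"pics/{c}0.png",im[:,:,::-1])
    W=cloud(c,d)
    np.save(f"{c}.npy",W)
    for n in ["tab","specimen_tray","base_tray","black_mount","green_mount","tan_mount","log_book","tape_roll","loupe","oil_bottle"]:
        r=silhouettes(c,n)
        if not r: print(c,n,None);continue
        r=r[0];p=r["pixels"]&(d>0);q=W[p]
        print(c,n,round(r["score"],2),np.round(r["xy"]),p.sum(),np.median(q,0).round(1),np.percentile(q,2,axis=0).round(),np.percentile(q,98,axis=0).round())
E
python3 a.py
```

```text
pics
{'clock': 0.0, 'qpos': array([ 1.20119534,  0.6293442 ,  0.03846314,  1.51837049, -0.02700412,
        0.99631607, -0.01996472]), 'qd': array([-8.74389757e-05,  9.13230905e-05, -3.00724738e-04,  9.90258613e-04,
        1.63464748e-03, -1.89461864e-03,  1.05238516e-03]), 'tau': array([ 5.61318375e-04, -5.63400435e+01,  1.22686721e+00, -1.93443203e+01,
        1.11669450e-02,  1.05913274e-02,  7.24664403e-06]), 'eef_pos': array([ 194.28606983, -619.65992348,  249.38990863]), 'tool_rot': array([-3.13967347e+00,  3.43891126e-05,  3.03816862e-01]), 'force': array([ 0.36758863,  0.68438848, -0.35453463]), 'torque': array([-0.01381433, -0.00377975, -0.02468584]), 'gripper_force': 0.0, 'width': 85.67247518219608}
top tab 0.96 [330. 217.] 4936 [ 471.7 -160.1   35.8] [ 399. -224.   28.] [552. -93.  46.]
top specimen_tray 0.69 [330. 214.] 4841 [ 471.4 -159.6   35.8] [ 398. -223.   28.] [552. -94.  44.]
top base_tray None
top black_mount 0.5 [342. 213.] 247 [ 483.5 -180.7   47.9] [ 470. -194.   36.] [ 497. -167.   51.]
top green_mount 0.59 [328. 242.] 235 [ 424.  -153.3   48. ] [ 410. -165.
[... 781 characters left out ...]
50. -139.   31.]
scene black_mount 0.57 [323. 218.] 152 [ 478.8 -186.7   46.1] [ 468. -197.   32.] [ 499. -169.   49.]
scene green_mount 0.58 [292. 223.] 156 [ 420.  -157.4   46.6] [ 409. -168.   33.] [ 437. -140.   49.]
scene tan_mount 0.56 [304. 200.] 93 [ 503.9 -126.    46.5] [ 495. -135.   36.] [ 519. -113.   49.]
scene log_book 0.58 [360. 283.] 5938 [ 411.4 -355.9    7.1] [ 314. -446.    4.] [ 514. -253.    9.]
scene tape_roll 0.7 [247. 193.] 434 [441.5  16.5  14.4] [399.  -4.  -2.] [485.  72.  19.]
scene loupe 0.71 [313. 218.] 1582 [ 464.4 -169.4   35.7] [ 396. -233.   29.] [553. -98.  61.]
scene oil_bottle 0.8 [334. 182.] 204 [ 627.  -110.9   34.7] [ 621. -119.   -0.] [642. -96.  68.]
```

View pics/top0.png

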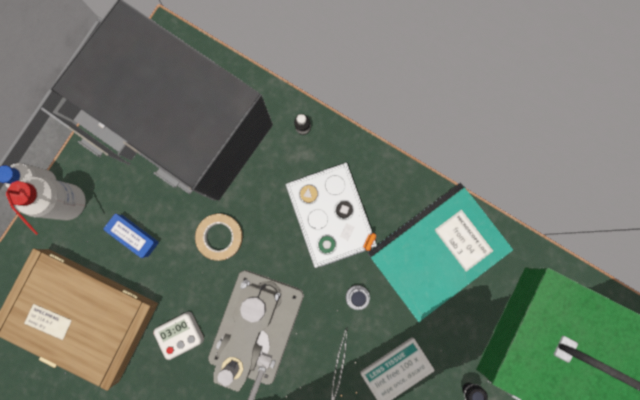

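```bash
cat > b.py <<'E'
from h import *
from scipy.spatial.transform import Rotation as R
im,d=viewer.get_image("top");W=cloud("top",d)
# orange tab
hsv=cv2.cvtColor(im,cv2.COLOR_RGB2HSV)
m=(hsv[...,1]>150)&(hsv[...,0]>4)&(hsv[...,0]<20)&(d>0)&(abs(W[...,0]-431)<30)&(abs(W[...,1]+226)<30)&(W[...,2]>40)
q=W[m];print("orange",m.sum(),q.mean(0),q.min(0),q.max(0))
if m.sum()>5:
    e,v=np.linalg.eigh(np.cov(q[:,:2].T));print(e,v[:,1])
t=silhouettes("top","specimen_tray")[0]["pixels"]&(d>0)&(abs(W[...,2]-36)<4)
print("tray rect",cv2.minAreaRect(W[t][:,:2].astype(np.float32)))
l=silhouettes("top","log_book")[0]["pixels"]&(d>0)
print("book",cv2.minAreaRect(W[l][:,:2].astype(np.float32)))
E
python3 b.py
```

```text
orange 91 [ 430.57912653 -224.16804082   61.62310828] [ 417.2771114  -232.68479159   43.52879497] [ 444.12057695 -216.51825753   66.49705975]
[ 5.66263817 69.74407288] [-0.91127075  0.41180774]
tray rect ((475.4418029785156, -158.509521484375), (152.08834838867188, 111.5828857421875), 20.83454704284668)
book ((417.45294189453125, -354.4891052246094), (152.49615478515625, 211.05419921875), 38.309085845947266)
```

```bash
cat > g.py <<'E'
import sys;from h import *
from scipy.spatial.transform import Rotation as R
def go(x,y,z,yaw,roll=np.pi,pitch=0):
    s=ctrl.read_state();A=R.from_euler("xyz",s["tool_rot"]);B=R.from_euler("xyz",[roll,pitch,yaw])
    print("at",s["eef_pos"].round(1),s["tool_rot"].round(4),"F",s["force"].round(1),"w",round(s["width"],1),"t",s["clock"])
    print("shift",(A.inv().apply(np.array([x,y,z])-s["eef_pos"])).round(1),"rot",(A.inv()*B).as_rotvec().round(4))
if __name__=="__main__": go(*[float(a) for a in sys.argv[1:]])
E
python3 g.py 430.4 -225 130 -0.4189
python3 -c "
import numpy as np;W=np.load('top.npy')
for v in (290,320,340,380):
  for u in (500,540,600): print(v,u,W[v,u].round())"
```

```text
at [ 194.5 -620.3  250.3] [ 3.1415 -0.      0.3037] F [ 0.2 -0.3 -0.6] w 85.2 t 1.25
shift [ 343.3 -306.6  120.3] rot [ 0.000e+00 -1.000e-04  7.226e-01]
290 500 [ 351. -462.   -3.]
290 540 [ 360. -491.   96.]
290 600 [ 357. -637.    2.]
320 500 [ 301. -458.    9.]
320 540 [ 314. -490.   98.]
320 600 [ 316. -585.   97.]
340 500 [ 273. -444.   49.]
340 540 [ 283. -489.   99.]
340 600 [ 286. -582.  101.]
380 500 [ 220. -427.   97.]
380 540 [ 223. -488.   99.]
380 600 [ 225. -581.   99.]
```

```bash
python3 -m creep '[{"jaw":0.2,"xyz":[43,-38,0],"angular":[0,0,0.09]},{"jaw":0.2,"xyz":[86,-77,0],"angular":[0,0,0.18]},{"jaw":0.2,"xyz":[129,-115,0],"angular":[0,0,0.27]},{"jaw":0.2,"xyz":[172,-153,0],"angular":[0,0,0.36]},{"jaw":0.2,"xyz":[215,-192,0],"angular":[0,0,0.45]},{"jaw":0.2,"xyz":[258,-230,0],"angular":[0,0,0.54]},{"jaw":0.2,"xyz":[300,-268,20],"angular":[0,0,0.63]},{"jaw":0.2,"xyz":[325,-290,60],"angular":[0,0,0.7226]},{"jaw":0.2,"xyz":[343.3,-306.6,100],"angular":[0,0,0.7226]},{"jaw":0.2,"xyz":[343.3,-306.6,120.3],"angular":[0,0,0.7226]},{"jaw":0.2,"xyz":[343.3,-306.6,120.3],"angular":[0,0,0.7226]}]'
cat > c.py <<'E'
from h import *
from scipy.spatial.transform import Rotation as R
s=ctrl.read_state();M=viewer.camera_model("wrist")
im,d=viewer.get_image("wrist");cv2.imwrite("pics/w1.png",im[:,:,::-1]);W=cloud("wrist",d)
hsv=cv2.cvtColor(im,cv2.COLOR_RGB2HSV)
m=(hsv[...,1]>150)&(hsv[...,0]>4)&(hsv[...,0]<20)&(d>0)&(abs(W[...,0]-431)<35)&(abs(W[...,1]+226)<35)&(W[...,2]>35)
q=W[m];print("orange",m.sum(),q.mean(0),q.min(0),q.max(0))
t=q[q[:,2]>q[:,2].max()-4];print("top rect",len(t),cv2.minAreaRect(t[:,:2].astype(np.float32)) if len(t) else 0)
E
python3 c.py; python3 g.py 430.4 -225 58 -0.4189
```

```text
clock: 2.62
eef_pos: [429.7, -224.3, 128.9]
tool_rot: [-3.142, 0.003, -0.418]
force: [-0.7, -0.8, 0.2]
width: 51.4
gripper_force: 0.0
orange 823 [ 434.04228489 -226.49151417   57.47335833] [ 417.22205864 -235.82520277   36.99890759] [ 445.74227505 -214.9110989    67.00723833]
top rect 466 ((431.3994445800781, -225.2478790283203), (7.293612480163574, 29.92704200744629), 65.6378402709961)
at [ 430.2 -225.2  130. ] [ 3.1414e+00  7.0000e-04 -4.1910e-01] F [ 0.6 -1.  -0.1] w 51.0 t 2.675
shift [ 0.1 -0.2 72. ] rot [ 0.0002  0.0007 -0.0002]
```

View pics/w1.png

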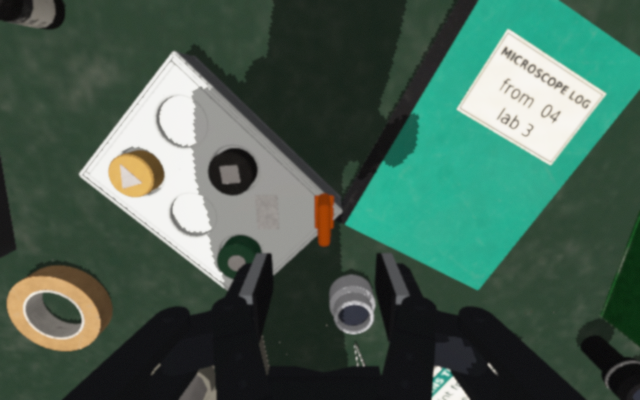

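```bash
python3 -m creep '[{"jaw":0.2,"xyz":[1,-0.5,25],"angular":[0,0,0.006]},{"jaw":0.2,"xyz":[1,-0.5,50],"angular":[0,0,0.006]},{"jaw":0.2,"xyz":[1,-0.5,65],"angular":[0,0,0.006]},{"jaw":0.2,"xyz":[1,-0.5,71.5],"angular":[0,0,0.006]},{"jaw":0.2,"xyz":[1,-0.5,71.5],"angular":[0,0,0.006]}]' && python3 -m creep '[{"jaw":-1,"xyz":[0,0,0],"angular":[0,0,0]},{"jaw":-1,"xyz":[0,0,0],"angular":[0,0,0]},{"jaw":-1,"xyz":[0,0,0],"angular":[0,0,0]},{"jaw":-1,"xyz":[0,0,0],"angular":[0,0,0]},{"jaw":-1,"xyz":[0,0,0],"angular":[0,0,0]},{"jaw":-1,"xyz":[0,0,0],"angular":[0,0,0]},{"jaw":-1,"xyz":[0,0,0],"angular":[0,0,0]},{"jaw":-1,"xyz":[0,0,0],"angular":[0,0,0]}]'
```

```text
clock: 3.3
eef_pos: [431.6, -225.2, 58.8]
tool_rot: [3.142, -0.0, -0.425]
force: [0.2, -0.0, -0.3]
width: 51.3
gripper_force: 0.0
clock: 4.3
eef_pos: [431.7, -225.1, 59.1]
tool_rot: [3.142, -0.001, -0.424]
force: [-0.1, -0.6, 6.1]
width: 6.6
gripper_force: 59.0
```

```bash
python3 -m creep '[{"jaw":-1,"xyz":[0,-0.3,-1.7],"angular":[-0.01,0,0]},{"jaw":-1,"xyz":[0,-0.6,-3.5],"angular":[-0.02,0,0]},{"jaw":-1,"xyz":[0,-0.9,-5.2],"angular":[-0.03,0,0]},{"jaw":-1,"xyz":[0,-1.2,-6.9],"angular":[-0.04,0,0]},{"jaw":-1,"xyz":[0,-1.6,-8.6],"angular":[-0.05,0,0]},{"jaw":-1,"xyz":[0,-2.2,-11.1],"angular":[-0.065,0,0]},{"jaw":-1,"xyz":[0,-2.7,-13.7],"angular":[-0.08,0,0]},{"jaw":-1,"xyz":[0,-3.2,-15.4],"angular":[-0.09,0,0]},{"jaw":-1,"xyz":[0,-3.6,-17.1],"angular":[-0.1,0,0]},{"jaw":-1,"xyz":[0,-3.6,-17.1],"angular":[-0.1,0,0]},{"jaw":-1,"xyz":[0,-3.6,-17.1],"angular":[-0.1,0,0]}]'
cat > v.py <<'E'
import sys;from h import *
im,d=viewer.get_image("top");W=cloud("top",d);cv2.imwrite("pics/%s.png"%sys.argv[1],cv2.resize(im[130:310,230:510],None,fx=2.5,fy=2.5)[:,:,::-1])
r=silhouettes("top","specimen_tray");print(r and r[0]["score"])
p=r[0]["pixels"]&(d>0);q=W[p]
for _ in range(5):
    c=np.linalg.lstsq(np.c_[q[:,:2]-[475,-158.5],np.ones(len(q))],q[:,2],rcond=None)[0]
    q=q[abs(np.c_[q[:,:2]-[475,-158.5],np.ones(len(q))]@c-q[:,2])<3]
print("plane slope, z at start centre",c,"n",len(q))
y=np.deg2rad(21)
for n,k in dict(tab=(-76,-56),far=(76,56),px=(76,-56),nx=(-76,56)).items():
    o=np.array([[np.cos(y),-np.sin(y)],[np.sin(y),np.cos(y)]])@k; print(n,"deck z",(c[:2]@o+c[2]).round(1))
for n in ["black_mount","green_mount","tan_mount","loupe"]:
    r=silhouettes("top",n); print(n,np.median(W[r[0]["pixels"]&(d>0)],0).round(1) if r else None)
E
python3 v.py p1
```

```text
clock: 5.68
eef_pos: [433.3, -221.6, 75.6]
tool_rot: [3.042, -0.0, -0.425]
force: [1.1, -3.2, 0.2]
width: 6.9
gripper_force: 59.0
0.57
plane slope, z at start centre [ -1.52994988  -1.05599118 149.03975587] n 80
tab deck z 310.9
far deck z -12.8
px deck z 36.2
nx deck z 261.9
black_mount None
green_mount [ 510.7 -119.1   51.9]
tan_mount [ 510.9 -119.2   52. ]
loupe [ 526.4 -130.3   39.9]
```

View pics/p1.png

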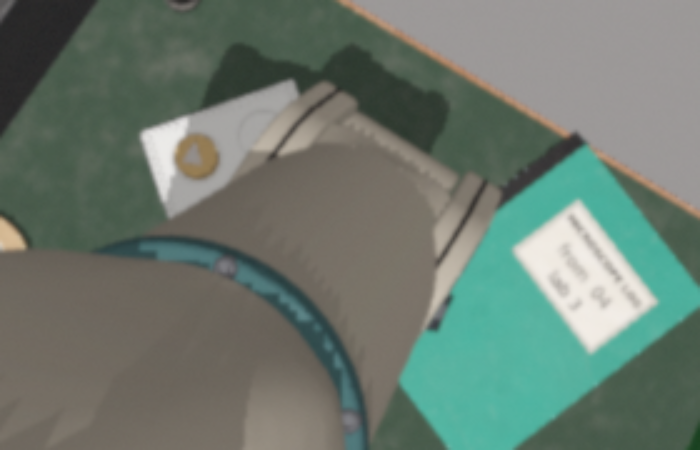

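```bash
cat > v.py <<'E'
import sys;from h import *
from scipy.spatial.transform import Rotation as R
for cam in ["wrist","scene"]:
    T=viewer.camera_model(cam);im,d=viewer.get_image(cam);W=cloud(cam,d);cv2.imwrite(f"pics/{cam}_{sys.argv[1]}.png",im[:,:,::-1])
    r=silhouettes(cam,"specimen_tray")
    if r:
        p=r[0]["pixels"]&(d>0)&(im.max(2).astype(int)-im.min(2)<30)&(im.min(2)>90);q=W[p];ctr=np.median(q,0)
        for tol in (8,5,3,2,1.5):
            A=np.c_[q[:,:2]-ctr[:2],np.ones(len(q))];c=np.linalg.lstsq(A,q[:,2],rcond=None)[0];q=q[abs(A@c-q[:,2])<tol]
        y=np.deg2rad(21);u=np.array([np.cos(y+np.pi/4),np.sin(y+np.pi/4)]);w=np.array([u[1],-u[0]])
        print(cam,"tray",round(r[0]["score"],2),len(q),"ctr",ctr.round(1),"slope inward/across",(c[:2]@u).round(3),(c[:2]@w).round(3),"corners zmin/max",q[:,2].min().round(1),q[:,2].max().round(1))
        print("  deck z at start tab/far/centre",[(c[:2]@(np.array(k)-ctr[:2])+c[2]).round(1) for k in ((424.5,-238),(526.4,-79),(475.4,-158.5))])
    r=silhouettes(cam,"base_tray")
    if r: q=W[r[0]["pixels"]&(d>0)];print(cam,"base",round(r[0]["score"],2),len(q),np.median(q,0).round(1),np.percentile(q,2,axis=0).round(1),np.percentile(q,98,axis=0).round(1))
s=ctrl.read_state();print(s["eef_pos"].round(1),s["tool_rot"].round(3),s["force"].round(1),s["torque"].round(2),s["width"].round(1),s["clock"])
E
python3 v.py p2
```

```text
wrist tray 0.97 34870 ctr [ 496.8 -160.    43.9] slope inward/across -0.097 -0.0 corners zmin/max 36.2 54.2
  deck z at start tab/far/centre [np.float64(54.6), np.float64(36.5), np.float64(45.6)]
wrist base 0.85 5242 [ 499.9 -207.1   25.2] [ 426.5 -234.6    1.3] [ 563.5 -183.2   33.5]
scene tray 0.86 561 ctr [ 445.5 -157.7   44.8] slope inward/across -0.101 0.002 corners zmin/max 36.0 54.9
  deck z at start tab/far/centre [np.float64(54.0), np.float64(35.2), np.float64(44.6)]
scene base 0.77 1016 [ 418.5 -197.3   18.4] [ 3.873e+02 -2.358e+02 -2.000e-01] [ 549.2 -131.8   32.8]Traceback (most recent call last):
  File "v.py", line 15, in <module>
    s=ctrl.read_state();print(s["eef_pos"].round(1),s["tool_rot"].round(3),s["force"].round(1),s["torque"].round(2),s["width"].round(1),s["clock"])
                                                                                                                    ^^^^^^^^^^^^^^^^
AttributeError: 'float' object has no attribute 'round'
```

View pics/wrist_p2.png

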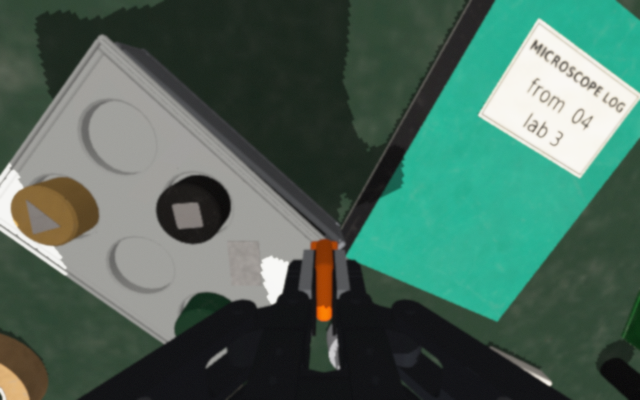

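View pics/scene_p2.png

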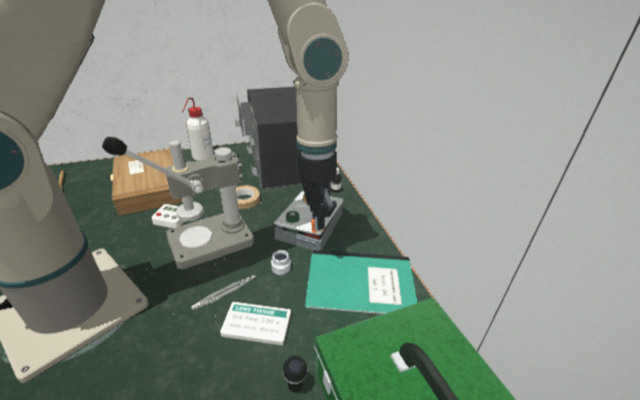

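```bash
python3 -m creep '[{"jaw":-1,"xyz":[0,-0.4,-2.2],"angular":[-0.013,0,0]},{"jaw":-1,"xyz":[0,-0.8,-4.3],"angular":[-0.025,0,0]},{"jaw":-1,"xyz":[0,-1.2,-6.9],"angular":[-0.04,0,0]},{"jaw":-1,"xyz":[0,-1.6,-8.6],"angular":[-0.05,0,0]},{"jaw":-1,"xyz":[0,-2.2,-11.1],"angular":[-0.065,0,0]},{"jaw":-1,"xyz":[0,-2.7,-13.7],"angular":[-0.08,0,0]},{"jaw":-1,"xyz":[0,-3.2,-15.4],"angular":[-0.09,0,0]},{"jaw":-1,"xyz":[0,-3.6,-17.1],"angular":[-0.1,0,0]},{"jaw":-1,"xyz":[0,-3.6,-17.1],"angular":[-0.1,0,0]}]'
sed -i 's/s\["width"\].round(1)/s["width"]/' v.py; python3 v.py p3
```

```text
clock: 7.4
eef_pos: [435.3, -216.6, 92.3]
tool_rot: [2.941, -0.0, -0.424]
force: [0.7, -1.7, -0.2]
width: 6.8
gripper_force: 58.9
wrist tray 0.92 34665 ctr [ 497.4 -158.5   51.4] slope inward/across -0.2 -0.002 corners zmin/max 36.8 70.7
  deck z at start tab/far/centre [np.float64(73.9), np.float64(36.4), np.float64(55.2)]
wrist base 0.74 4923 [ 499.  -205.2   28.4] [ 424.7 -233.1    3.2] [ 562.6 -182.9   33.3]
scene tray 0.68 603 ctr [ 454.2 -167.9   56.3] slope inward/across -0.204 -0.001 corners zmin/max 36.2 71.9
  deck z at start tab/far/centre [np.float64(73.2), np.float64(35.0), np.float64(54.1)]
scene base 0.7 1428 [ 426.1 -191.7   19.6] [ 3.876e+02 -2.350e+02  1.000e-01] [ 556.  -124.6   57.7]
[ 435.2 -216.6   92.2] [ 2.942  0.    -0.425] [ 0.8 -1.  -0.6] [ 0.06 -0.47 -0.15] 6.9175732127107805 7.7
```

```bash
python3 -m creep '[{"jaw":-1,"xyz":[0,0.2,-1],"angular":[0,0,0]},{"jaw":-1,"xyz":[0,0.4,-2],"angular":[0,0,0]},{"jaw":-1,"xyz":[0,0.6,-3],"angular":[0,0,0]},{"jaw":-1,"xyz":[0,0.8,-4],"angular":[0,0,0]},{"jaw":-1,"xyz":[0,1.0,-5],"angular":[0,0,0]},{"jaw":-1,"xyz":[0,1.2,-6],"angular":[0,0,0]},{"jaw":-1,"xyz":[0,1.4,-7],"angular":[0,0,0]},{"jaw":-1,"xyz":[0,1.8,-9],"angular":[0,0,0]},{"jaw":-1,"xyz":[0,2.4,-12],"angular":[0,0,0]},{"jaw":-1,"xyz":[0,3.2,-16],"angular":[0,0,0]},{"jaw":-1,"xyz":[0,4,-20],"angular":[0,0,0]}]'
python3 v.py p4
```

```text
clock: 9.07
eef_pos: [435.2, -216.8, 113.0]
tool_rot: [2.942, -0.0, -0.425]
force: [-1.2, 0.4, -1.4]
width: 6.7
gripper_force: 58.8
wrist tray 0.57 34380 ctr [ 497.2 -158.5   72.3] slope inward/across -0.203 -0.002 corners zmin/max 57.6 91.7
  deck z at start tab/far/centre [np.float64(95.1), np.float64(57.1), np.float64(76.1)]
wrist base 0.85 5693 [ 500.7 -202.3   21.7] [ 424.  -233.     2.8] [ 562.9 -177.5   33.9]
scene tray 0.69 575 ctr [ 449.2 -166.5   77.4] slope inward/across -0.209 -0.002 corners zmin/max 57.0 93.3
  deck z at start tab/far/centre [np.float64(94.1), np.float64(55.1), np.float64(74.6)]
scene base 0.65 1732 [ 441.8 -182.1   18.6] [ 388.2 -234.2    1.8] [ 557.4 -118.7   32.2]
[ 435.1 -216.8  112.6] [ 2.942  0.    -0.425] [ 0.3  0.4 -2.1] [ 0.15 -0.03 -0.02] 6.741335445993963 9.375
```

View pics/wrist_p4.png

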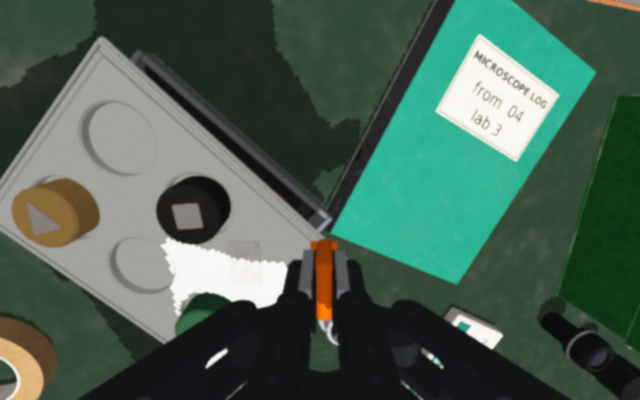

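```bash
python3 -m creep '[{"jaw":-1,"xyz":[0,1,-5],"angular":[0,0,0]},{"jaw":-1,"xyz":[0,3,-15],"angular":[0,0,0]},{"jaw":-1,"xyz":[0,5.6,-28],"angular":[0.02,0,0]},{"jaw":-1,"xyz":[0,8.4,-42],"angular":[0.04,0,0]},{"jaw":-1,"xyz":[0,11.2,-56],"angular":[0.07,0,0]},{"jaw":-1,"xyz":[0,14,-70],"angular":[0.1,0,0]},{"jaw":-1,"xyz":[0,16.6,-83],"angular":[0.13,0,0]},{"jaw":-1,"xyz":[0,18.6,-93],"angular":[0.16,0,0]},{"jaw":-1,"xyz":[0,20,-98],"angular":[0.185,0,0]},{"jaw":-1,"xyz":[0,20,-100],"angular":[0.2,0,0]},{"jaw":-1,"xyz":[0,20,-100],"angular":[0.2,0,0]},{"jaw":-1,"xyz":[0,20,-100],"angular":[0.2,0,0]}]'
python3 v.py p5; python3 g.py 373 -421 222 -0.425
```

```text
clock: 10.88
eef_pos: [435.1, -216.2, 214.2]
tool_rot: [3.142, 0.001, -0.424]
force: [0.3, 0.3, -1.8]
width: 6.6
gripper_force: 58.8
wrist tray 0.86 34372 ctr [ 499.6 -151.2  191.2] slope inward/across -0.001 -0.002 corners zmin/max 189.7 193.1
  deck z at start tab/far/centre [np.float64(191.6), np.float64(191.3), np.float64(191.5)]
wrist base 0.77 10377 [ 491.1 -179.5    9.8] [ 411.3 -227.1    5.9] [ 558.3 -131.2   33.2]
scene base 0.9 2463 [ 467.5 -161.    19.6] [ 389.4 -232.9    4.2] [554.  -90.8  32. ]
[ 435.3 -216.3  214.5] [ 3.141  0.    -0.424] [ 0.2 -0.9 -0.8] [-0.06  0.04 -0.03] 6.952396866414604 11.175
at [ 435.3 -216.3  214.5] [ 3.1415e+00  4.0000e-04 -4.2430e-01] F [ 0.2 -0.9 -0.8] w 7.0 t 11.175
shift [ 27.5 212.2  -7.5] rot [0.0001 0.0004 0.0007]
```

```bash
python3 -m creep '[{"jaw":-1,"xyz":[0.5,4,0],"angular":[0,0,0]},{"jaw":-1,"xyz":[2,15,0],"angular":[0,0,0]},{"jaw":-1,"xyz":[4,33,0],"angular":[0,0,0]},{"jaw":-1,"xyz":[7,56,0],"angular":[0,0,0]},{"jaw":-1,"xyz":[11,82,0],"angular":[0,0,0]},{"jaw":-1,"xyz":[14,108,0],"angular":[0,0,0]},{"jaw":-1,"xyz":[18,134,0],"angular":[0,0,0]},{"jaw":-1,"xyz":[21,160,0],"angular":[0,0,0]},{"jaw":-1,"xyz":[24,182,0],"angular":[0,0,0]},{"jaw":-1,"xyz":[26,198,0],"angular":[0,0,0]},{"jaw":-1,"xyz":[27,208,0],"angular":[0,0,0]},{"jaw":-1,"xyz":[27.5,212,0],"angular":[0,0,0]}]' && python3 -m creep '[{"jaw":-1,"xyz":[0,0,0],"angular":[0,0,0]},{"jaw":-1,"xyz":[0,0,0],"angular":[0,0,0]},{"jaw":-1,"xyz":[0,0,0],"angular":[0,0,0]},{"jaw":-1,"xyz":[0,0,0],"angular":[0,0,0]}]'
python3 v.py p6; python3 g.py 373 -421 222 -0.425
```

```text
clock: 12.68
eef_pos: [372.7, -421.3, 214.6]
tool_rot: [-3.141, 0.0, -0.425]
force: [-0.2, -0.0, -2.1]
width: 6.8
gripper_force: 58.8
clock: 13.18
eef_pos: [373.1, -420.7, 214.7]
tool_rot: [-3.141, -0.0, -0.424]
force: [-0.4, -0.7, -0.4]
width: 6.8
gripper_force: 58.8
wrist tray 0.82 34415 ctr [ 437.5 -356.   191.7] slope inward/across -0.001 -0.001 corners zmin/max 190.3 193.5
  deck z at start tab/far/centre [np.float64(191.8), np.float64(191.6), np.float64(191.7)]
wrist base 0.95 2133 [ 546.  -166.1   20.5] [ 514.8 -192.9    2.4] [ 564.5 -121.1   33.4]
scene tray 0.62 1251 ctr [ 385.8 -351.4  191.4] slope inward/across -0.007 -0.003 corners zmin/max 189.5 193.3
  deck z at start tab/far/centre [np.float64(190.7), np.float64(189.4), np.float64(190.1)]
scene base 0.72 2334 [ 460.2 -155.9   19.4] [ 388.6 -233.1    2.1] [552.7 -91.   32.2]
[ 372.9 -421.   214.6] [-3.142 -0.    -0.425] [-1.   0.1 -1.7] [-0.13  0.04 -0.04] 6.72513728072726 13.475
at [ 372.9 -421.   214.6] [-3.1416 -0.     -0.4248] F [-1.   0.1 -1.7] w 6.7 t 13.475
shift [ 0.1 -0.1 -7.4] rot [-0.     -0.      0.0002]
```

View pics/wrist_p6.png

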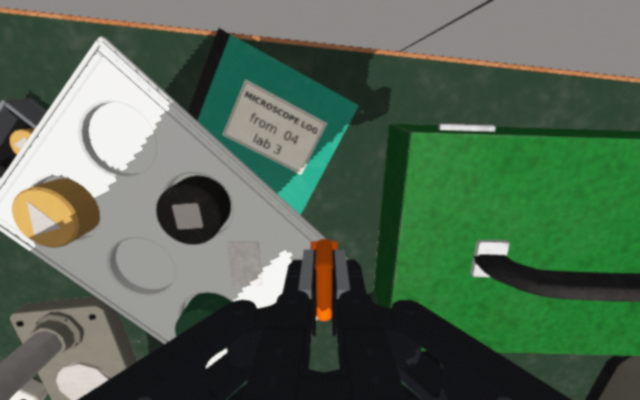

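View pics/scene_p6.png

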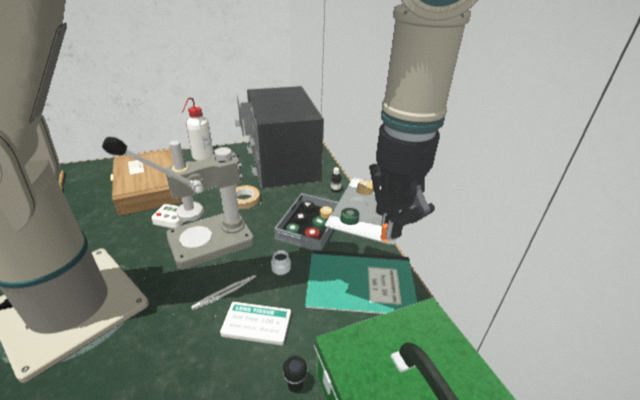

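The pictures show the tray level over the book, with tan at (55,212), black at (193,209) and green at (205,312) in their pockets. In the scene view the grey tray (305,220), loupe (281,262), bottle (336,180) and tape (246,196) stand where they were.

```bash
python3 -c "
from cell import ctrl
print(ctrl.finish_job())"
```

```text
the job is handed in; nothing more can be done
None
```

I peeled the white tray up by its orange tab, lifted it off, and handed the job in with it held still and level over the middle of the log book. The deck was about 19 cm above the bench, all three mounts were in their pockets, and the grey tray and bystanders looked unmoved in the last pictures; no verdict came back.

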